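Stand the globe bulb in the ring stand

ROBOT

A 7-joint arm with a two-finger parallel gripper is mounted at the origin on a cart in front of the work surface, level with it; the furniture and walls round the work are solid. World frame = base frame: x ahead of the robot, y to its left, z up, the work surface at z = 0. Lengths are in m, angles in rad, forces in N, time in s.
With the tool pointing down it reaches from about 0.4 to 0.85 m from the base axis. Payload 10.4 kg.
Tool frame: the origin (TCP) lies at the very end of the fingers, on their centre line; the grasp point (between the pads) lies 19 mm behind it (r.pinch_z is the distance from the TCP to the grasp point, in m); z points along the fingers, y is the line along which they close (so a half turn about z gives the same grasp; the last joint's range is limited). The gripper opens to 87 mm and grips with 3 to 60 N. Pads are 19 mm wide; open, the fingers measure 117 mm over their backs; the gripper's body (75 mm by 190 mm) begins 51 mm behind the grasp point.
Start: joints at [-1.345, 0.332, -0.065, 1.46, 0.022, 1.35, -0.088], TCP at [0.154, 0.606, 0.223] pointing down, gripper open.
Joint ranges: [-2.6, 2.6], [-0.5, 2.12], [-1.47, 1.34], [0.16, 2.42], [-1.27, 4.41], [0.06, 2.06], [-2.6, 2.6]. Speed limits (rad/s): [2.22, 2.22, 2.79, 2.79, 3.14, 3.14, 3.14].

INTERFACE

Orientations are given as a unit quaternion [x, y, z, w].
In Python, from bench import sensors, vision, r gives the robot as it stands.
- The arm moves only by the shell command python3 -m crank 'ROWS' [OPENING] [FORCE]. ROWS is JSON, a list of rows, each a list of 2 entries, a list of its own where there are three numbers: the shift along the tool's x, y, z normalised to -1 to 1, where 1 is 3 cm, then the turn about the tool's z normalised to -1 to 1, where 1 is 8 degrees. A call has 1 to 12 rows; each row shifts and turns the commanded pose from where the row before left it, along the tool's axes as they then stand; what a row does not reach is not made up. A row lasts 1/8 s, in which the tool goes at most 62.5 mm and 10.7 degrees, less where a joint would pass 70% of its speed; a pose out of reach is approached as far as the arm can. A call with a number of a shift or a turn outside -1 to 1 is refused whole. A call with a gripper value outside its range is refused whole. OPENING is the opening, from 0 (shut) to 1 (fully open), set as the call begins (- or left out, the last holds). The fingers move at their own pace and stop on an object; FORCE is the grip in N (left out, the last holds). Time passes only in rows, so rows that do not move let the fingers close. It gives the time, the measured TCP pose, the force, the opening and the grip force at its end, in the units of the state.
- sensors.read_state(): the state, without advancing time (a new reading comes with each control period).
- vision.camera(name): name is "scene" or "top" or "wrist"; returns the picture (384x512x3 uint8, red, green, blue); there is no depth.
- vision.camera_model(name): a dict with "vertical_fov" (degrees; the focal length in pixels is half the picture's height over the tangent of half this angle, whatever the lens; pixels are square), "cx", "cy" (the principal point, pixels), "camera_from_world" (4x4, takes a point from world to camera coordinates); the wrist camera has in their place "hand_eye" (4x4, takes a point from camera to tool coordinates, whose origin is the TCP and whose axes are the flange's). Camera axes: x right, y down, z forward; pixel columns grow to the right and rows downward; lengths in m; the calibration is good to about 2 mm. A picture is of the moment at which its call begins: read the wrist's pose just before it. camera_model takes no time and is no camera call.
- r.close_job(): hands the job in; it is judged then, once.
The state is a dict: "time": time; "joint_positions": joint angles; "joint_vel": joint speeds; "joint_torque": joint torques, N m; "ee_pos": TCP position; "eef_rot": TCP orientation; "ft_force": force on the tool from outside, world axes, zero at the start; "torque": the same for the moment, N m; "width": finger opening in m; "grip_force": force on a finger pad.
Only numpy, scipy, OpenCV 4.12 (cv2) and the standard library are available. Lean on these libraries where they do the work, as an engineer would, in place of code of your own. Each camera call takes 0.05 s, during which the arm holds its last target. There are 200 camera calls.

TASK

Take the larger of the two light bulbs out of the cardboard tray and stand it upright in the ring stand, globe down in the ring and metal cap up. Set it down in the ring before letting go, do not drop it in, and leave the small bulb in its cell of the tray.

Things in the scene. Friction and masses are not known exactly. Their poses are not given: they have to be found in the camera images.
- large_bulb: The larger light bulb, 94 mm tall, 0.09 kg: opal white globe 60 mm in diameter, white collar (diameter 27 mm) up to 64 mm, then a metal screw cap (diameter 26 mm) up to 94 mm above the globe's bottom. Origin: bottom of the globe; z runs up through the cap. Weighted low, it stands loose, cap up, in one cell of the tray; grip the cap from above, in any direction.
- large_bulb_center (a point): Centre of the larger bulb's globe, 30 mm above the bottom of the globe.
- small_bulb_center (a point): Centre of the globe of the small light bulb, which stays in the other cell of the tray: same look, globe only 46 mm in diameter, 70 mm tall, cap 14 mm in diameter. 23 mm above the bottom of its globe.
- bulb_tray: Open cardboard tray, fixed to the table, 78 mm (x) by 163 mm (y) by 36 mm high; walls, floor and the one divider 5 mm thick. Its two cells lie at +39.5 and -39.5 mm along its y, each 68 by 74 mm. Either bulb may be in either cell. Origin: centre of its underside, on the table.
- ring_stand: Ring stand, fixed to the table: a round plywood foot 84 mm in diameter, three short steel legs and a level steel ring, 48 mm in inner and 60 mm in outer diameter, open below, its top 34 mm above the table. Origin: centre of the foot's underside, on the table; the ring's axis is its z.
- ring_seat (a point): Point on the ring's axis 18 mm above the ring's top (52 mm above the table): there the centre of the larger globe comes to rest when the bulb sits in the ring. The globe's bottom is then 22 mm above the table.
Not all that is in view belongs to the job. What is shaped like the large_bulb but red is not meant.

How it is judged:
On the way:
1. the larger bulb, still held in the gripper, has been lowered into the ring (globe centre within 20 mm of its seat) (distance between large_bulb_center and ring_seat below 0.02 m and contact force between the fingers and large_bulb above 0.5 N), for 0.1 s.
At the end, for the whole second after the job is handed in: The larger bulb rests in the ring, released and still, its globe's centre within 10 mm of the seat point, cap up within 15 degrees of vertical; the small bulb is still in its cell (distance between large_bulb_center and ring_seat below 0.01 m and angle between large_bulb's own z axis and vertical below 0.26 rad and distance of small_bulb_center from where it was at the start of the episode below 0.03 m and linear speed of large_bulb below 0.03 m/s); the robot touches nothing.
It fails at once if the small bulb is moved more than 30 mm from its place (distance of small_bulb_center from where it was at the start of the episode above 0.03 m).
It also fails if it takes over 32 s, if anything falls off the work surface, if the arm or the gripper's body presses on something with over 40 N, if the wrist force passes 120 N, or if a joint passes its speed limit or range.

## Working session

There is one attempt and no reset: what is moved stays moved. The work goes in short steps, Python scripts to look and compute and a shell command to move; the robot and the scene stay as the last step left them, time stands still between calls to the robot, and variables do not carry over. Pictures are saved under pics/ and viewed, at most 10 in all, crops included, and the job is handed in when it is done.

```bash
mkdir -p pics; ls
python3 - <<'E'
from bench import sensors, vision, r
import cv2,numpy as np
for n in("scene","top"):
    im=vision.camera(n); cv2.imwrite(f"pics/{n}0.png",im[:,:,::-1])
    m=vision.camera_model(n); print(n,{k:(np.round(v,4).tolist()) for k,v in m.items()})
s=sensors.read_state(); print(s['time'],s['ee_pos'],s['eef_rot'],r.pinch_z)
print(np.round(vision.camera_model("wrist")["hand_eye"],4).tolist())
E
```

```text
pics
scene {'vertical_fov': 45.7928, 'cx': 255.595, 'cy': 188.3902, 'camera_from_world': [[0.6804, -0.7329, 0.0028, -0.3727], [-0.3889, -0.3643, -0.8462, 0.327], [0.6212, 0.5746, -0.5329, 0.6779], [0.0, 0.0, 0.0, 1.0]]}
top {'vertical_fov': 51.8122, 'cx': 256.3329, 'cy': 185.7586, 'camera_from_world': [[0.0098, -0.9998, 0.0162, 0.0594], [-0.9902, -0.0119, -0.1388, 0.6077], [0.139, -0.0147, -0.9902, 0.8357], [0.0, 0.0, 0.0, 1.0]]}
0.1 [0.15383927 0.60542188 0.22186529] [ 1.24084058e-01  9.92271515e-01 -6.20877440e-04 -3.80703264e-05] 0.0187
[[-0.0003, -0.9673, -0.2538, 0.0698], [1.0, -0.0003, 0.0002, 0.0007], [-0.0003, -0.2538, 0.9673, -0.1632], [0.0, 0.0, 0.0, 1.0]]
```

View pics/scene0.png

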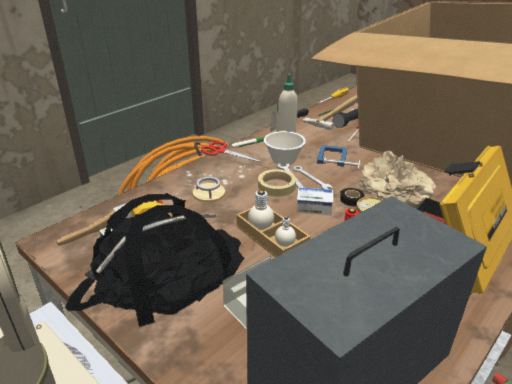

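View pics/top0.png

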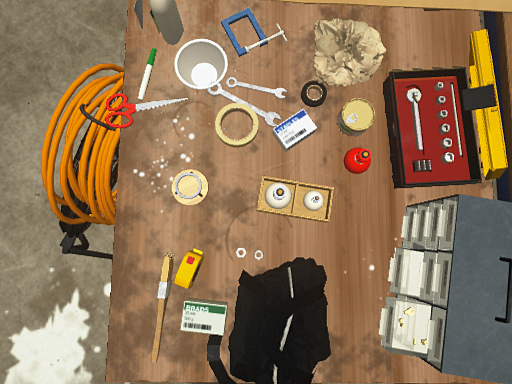

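The scene view shows the tray around (275,230), with the larger bulb at (261,212), the smaller at (285,233), and the ring stand at (209,187). In the top view the large bulb is at (279,194), the small one at (314,200), the ring at (189,187), and a red bulb at (357,160). The white bulb in the left cell fits, being larger and not red, so I'll confirm it in a crop.

```bash
cat > h.py <<'E'
import numpy as np
from bench import vision
def ray(n,u,v,z):
    m=vision.camera_model(n); f=192/np.tan(np.radians(m["vertical_fov"]/2)); T=np.array(m["camera_from_world"])
    R,t=T[:3,:3],T[:3,3]; c=-R.T@t; d=R.T@np.array([(u-m["cx"])/f,(v-m["cy"])/f,1]); return c+d*(z-c[2])/d[2]
def proj(n,p):
    m=vision.camera_model(n); f=192/np.tan(np.radians(m["vertical_fov"]/2)); q=(np.array(m["camera_from_world"])@np.r_[p,1])[:3]
    return f*q[0]/q[2]+m["cx"],f*q[1]/q[2]+m["cy"]
E
python3 - <<'E'
import cv2,numpy as np
from h import *
for a in [("ring",189,187,.034),("big globe",279,195,.035),("small",314,200,.028)]: print(a[0],ray("top",*a[1:]))
print("scene ring",ray("scene",209,185,.034),"globe",ray("scene",261,215,.035),"captop",ray("scene",261,194,.099))
t=cv2.imread("pics/top0.png"); s=cv2.imread("pics/scene0.png")
a=cv2.resize(t[160:230,165:345],None,fx=4,fy=4,interpolation=2); b=cv2.resize(s[165:265,180:360],None,fx=3,fy=3,interpolation=2)
b=cv2.copyMakeBorder(b,0,0,0,720-540,cv2.BORDER_CONSTANT)
cv2.imwrite("pics/crop.png",np.vstack([a,b]))
E
```

```text
ring [0.60351332 0.21618568 0.034     ]
big globe [0.58775675 0.0150515  0.035     ]
small [ 0.57817395 -0.06429168  0.028     ]
scene ring [0.59616998 0.2056639  0.034     ] globe [0.58863    0.02125539 0.035     ] captop [0.58029271 0.01446387 0.099     ]
```

View pics/crop.png

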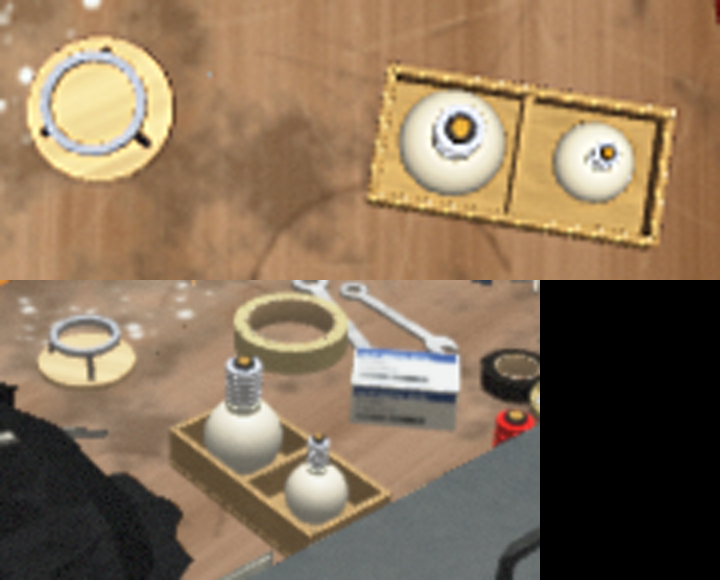

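The crop confirms it. The larger white bulb is in the left cell, with its globe centre at crop (453,143) and cap top at (460,127). The small bulb is on the right at (593,162) and the ring centre is at (93,103). Next I'll refine those positions with both cameras.

Run:
```python
from h import *
from bench import sensors
from scipy.spatial.transform import Rotation as Ro
c=lambda x,y:(165+x/4-.4,160+y/4-.4); d=lambda x,y:(180+x/3-.3,165+(y-280)/3-.3)
P={}
for n,cam,uv,z in [("ring","top",c(93,103),.034),("ring","scene",d(85,335),.034),("globe","top",c(453,143),.035),("globe","scene",d(242.5,435),.035),("cap","top",c(460,127),.099),("cap","scene",d(245,361),.099)]:
    p=ray(cam,*uv,z); print(n,cam,p.round(4)); P.setdefault(n,[]).append(p)
s=sensors.read_state(); R=Ro.from_quat(s['eef_rot']).as_matrix()
for n in("ring","cap"):
    g=np.mean(P[n],0); print(n,g, "tool shift units",(R.T@(np.r_[g[:2],.2]-s['ee_pos'])/.03).round(2))
```

```text
ring top [0.6072 0.2189 0.034 ]
ring scene [0.6009 0.2145 0.034 ]
globe top [0.5869 0.0176 0.035 ]
globe scene [0.584  0.0184 0.035 ]
cap top [0.5879 0.0185 0.099 ]
cap scene [0.5877 0.0202 0.099 ]
ring [0.60404563 0.21669672 0.034     ] tool shift units [-17.74  -8.86   0.74]
cap [0.58781149 0.01931635 0.099     ] tool shift units [-18.83 -15.37   0.75]
```

```bash
python3 -m crank '[[[-0.9,-0.75,0],0],[[-1,-0.8,0],0],[[-1,-0.8,0],0],[[-1,-0.8,0],0],[[-1,-0.8,0],0],[[-1,-0.8,0],0],[[-1,-0.8,0],0],[[-1,-0.8,0],0],[[-1,-0.8,0],0],[[-1,-0.8,0],0]]' 0.62 && python3 -m crank '[[[-1,-0.85,0],0],[[-1,-0.85,0],0],[[-1,-0.85,0],0],[[-1,-0.85,0],0],[[-1,-0.85,0],0],[[-1,-0.85,0],0],[[-1,-0.85,0],0],[[-1,-0.85,0.3],0],[[-0.9,-0.75,0.3],0],[[0,0,0],0],[[0,0,0],0]]'
python3 - <<'E'
from bench import sensors, vision
import cv2,json,numpy as np
s=sensors.read_state(); im=vision.camera("wrist"); cv2.imwrite("pics/w1.png",im[:,:,::-1])
json.dump([np.array(s['ee_pos']).tolist(),np.array(s['eef_rot']).tolist()],open("w1.json","w"))
m=vision.camera_model("wrist"); print(m["vertical_fov"],m["cx"],m["cy"])
E
```

```text
time: 1.35
ee_pos: [0.3835, 0.3002, 0.2223]
eef_rot: [0.124, 0.992, -0.0, -0.0]
ft_force: [1.4, 0.9, -0.2]
width: 0.054
grip_force: 0.0
time: 2.72
ee_pos: [0.5857, 0.0169, 0.2043]
eef_rot: [0.124, 0.992, 0.0, -0.0]
ft_force: [-1.1, 1.5, -0.6]
width: 0.0535
grip_force: 0.0
68.29581191528223 252.79696647577163 188.12742629879978
```

View pics/w1.png

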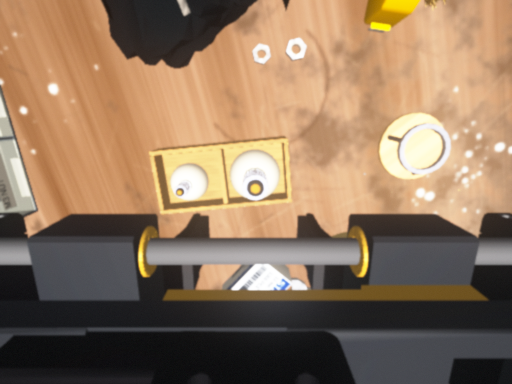

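The wrist picture shows the large bulb's cap top at about (256,187), the ring centre at about (424,148), and the small bulb's cap at (180,192).

```bash
cat >> h.py <<'E'
def wray(pose,u,v,z):
    from scipy.spatial.transform import Rotation as Ro
    m=vision.camera_model("wrist"); f=192/np.tan(np.radians(m["vertical_fov"]/2)); H=np.array(m["hand_eye"]); R=Ro.from_quat(pose[1]).as_matrix()
    c=R@H[:3,3]+pose[0]; d=R@H[:3,:3]@np.array([(u-m["cx"])/f,(v-m["cy"])/f,1]); return c+d*(z-c[2])/d[2]
E
python3 - <<'E'
from h import *
import json
from scipy.spatial.transform import Rotation as Ro
p=json.load(open("w1.json")); R=Ro.from_quat(p[1]).as_matrix()
for n,u,v,z in [("cap",256,187,.099),("globe",255.5,175,.035),("ring",424,148,.034)]:
    g=wray(p,u,v,z); print(n,g.round(4),(R.T@(np.r_[g[:2],.066]-p[0])/.03).round(2))
E
```

```text
cap [0.5861 0.0208 0.099 ] [0.01 0.13 4.61]
globe [0.5877 0.0206 0.035 ] [-0.04  0.13  4.61]
ring [0.6053 0.2203 0.034 ] [1.03 6.73 4.61]
```

```bash
python3 -m crank '[[[0,0.1,0.6],0],[[0,0,0.7],0],[[0,0,0.7],0],[[0,0,0.7],0],[[0,0,0.7],0],[[0,0,0.6],0],[[0,0,0.5],0],[[0,0,0],0],[[0,0,0],0]]' && python3 -m crank '[[[0,0,0],0],[[0,0,0],0],[[0,0,0],0],[[0,0,0],0],[[0,0,0],0],[[0,0,0],0]]' 0 20
```

```text
time: 3.9
ee_pos: [0.5872, 0.0192, 0.0701]
eef_rot: [0.124, 0.992, 0.0, 0.0]
ft_force: [0.1, -0.7, -0.3]
width: 0.0534
grip_force: 0.0
time: 4.65
ee_pos: [0.5869, 0.0192, 0.0696]
eef_rot: [0.124, 0.992, 0.0, 0.0]
ft_force: [-0.1, -0.5, 0.9]
width: 0.0254
grip_force: 20.0
```

```bash
python3 -m crank '[[[0,0,-0.4],0],[[0,0,-0.7],0],[[0,0,-0.8],0],[[0,0,-0.7],0],[[0,0,-0.4],0],[[0,0,0],0]]' && python3 -m crank '[[[0.1,0.5,0],0],[[0.1,0.8,0],0],[[0.15,0.9,0],0],[[0.15,0.9,0],0],[[0.15,0.9,0],0],[[0.15,0.9,0],0],[[0.1,0.8,0],0],[[0.1,0.6,0],0],[[0.05,0.3,0],0],[[0,0,0],0],[[0,0,0],0],[[0,0,0],0]]'
python3 - <<'E'
from bench import sensors, vision
import cv2,json,numpy as np
s=sensors.read_state(); print(s['ee_pos'],s['grip_force'])
w=vision.camera("wrist")[:,:,::-1]; t=vision.camera("top")[:,:,::-1]; c=vision.camera("scene")[:,:,::-1]
json.dump([np.array(s['ee_pos']).tolist(),np.array(s['eef_rot']).tolist()],open("w2.json","w"))
a=cv2.resize(w[60:260,130:390],(520,400),interpolation=2); b=cv2.resize(c[110:230,140:280],(280,240),interpolation=2)
b=cv2.copyMakeBorder(b,0,160,0,0,cv2.BORDER_CONSTANT); cv2.imwrite("pics/w2.png",np.hstack([a,b]))
E
```

```text
time: 5.4
ee_pos: [0.5871, 0.0191, 0.1603]
eef_rot: [0.124, 0.992, 0.0, 0.001]
ft_force: [0.1, -0.1, -0.6]
width: 0.0254
grip_force: 20.0
time: 6.9
ee_pos: [0.6052, 0.2178, 0.1597]
eef_rot: [0.125, 0.992, -0.0, 0.0]
ft_force: [0.3, 0.3, -2.7]
width: 0.0253
grip_force: 20.0
[0.60516053 0.21777357 0.15968968] 19.990045472513884
```

View pics/w2.png

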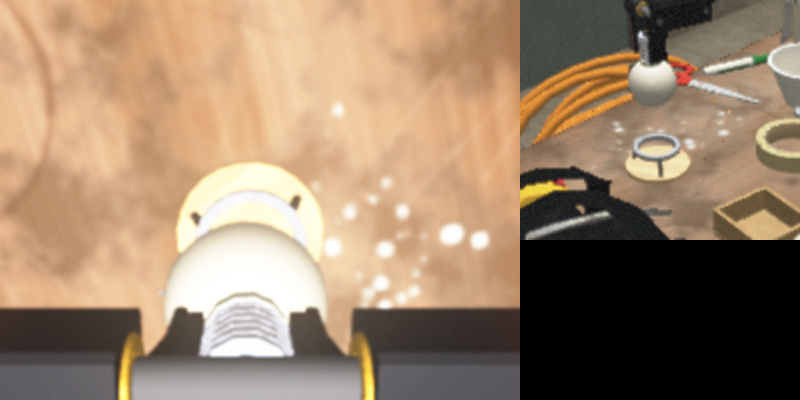

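The globe hangs in line with the TCP. In the wrist crop it is at x≈246 and the foot and ring are at about 250, so I need about +2 mm along tool y. The scene view shows the bulb above the ring.

```bash
python3 -m crank '[[[0,0.07,0.3],0],[[0,0,0.5],0],[[0,0,0.5],0],[[0,0,0.4],0],[[0,0,0.3],0],[[0,0,0.2],0],[[0,0,0.1],0],[[0,0,0],0],[[0,0,0],0]]' && python3 -m crank '[[[0,0,0.05],0],[[0,0,0.05],0],[[0,0,0],0],[[0,0,0],0]]'
```

```text
time: 8.18
ee_pos: [0.6057, 0.2209, 0.0909]
eef_rot: [0.124, 0.992, 0.0, 0.0]
ft_force: [0.4, 0.5, -1.7]
width: 0.0252
grip_force: 20.0
time: 8.68
ee_pos: [0.6058, 0.2207, 0.0878]
eef_rot: [0.124, 0.992, 0.0, 0.0]
ft_force: [0.1, -0.8, 0.4]
width: 0.0255
grip_force: 20.0
```

```bash
python3 -m crank '[[[0,0,0.04],0],[[0,0,0],0],[[0,0,0],0]]'
python3 - <<'E'
from bench import vision
import cv2,numpy as np
w=vision.camera("wrist")[:,:,::-1]; c=vision.camera("scene")[:,:,::-1]
a=cv2.resize(w[60:260,130:390],(520,400),interpolation=2); b=cv2.resize(c[140:220,170:240],(280,320),interpolation=2)
b=cv2.copyMakeBorder(b,0,80,0,0,cv2.BORDER_CONSTANT); cv2.imwrite("pics/w3.png",np.hstack([a,b]))
E
```

```text
time: 9.05
ee_pos: [0.6061, 0.2206, 0.0869]
eef_rot: [0.124, 0.992, 0.0, 0.001]
ft_force: [2.1, -2.4, 5.3]
width: 0.0255
grip_force: 20.0
```

View pics/w3.png

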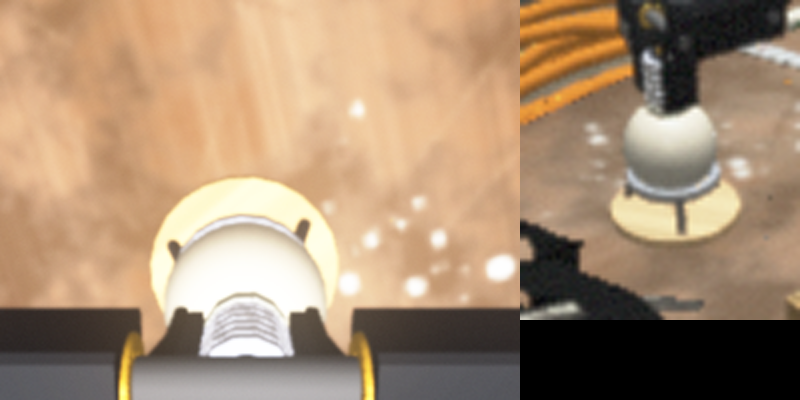

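The globe sits in the ring: TCP height is 0.0869 against 0.0867 expected, with 5 N of support. I'll release and retreat.

```bash
python3 -m crank '[[[0,0,0],0],[[0,0,0],0],[[0,0,0],0],[[0,0,0],0]]' 0.6 && python3 -m crank '[[[0,0,-0.2],0],[[0,0,-0.5],0],[[0,0,-0.8],0],[[0,0,-0.9],0],[[0,0,-0.9],0],[[0,0,-0.7],0],[[0,0,-0.4],0],[[0,0,0],0],[[0,0,0],0],[[0,0,0],0]]'
python3 - <<'E'
from bench import vision
import cv2,numpy as np
w=vision.camera("wrist")[:,:,::-1]; c=vision.camera("scene")[:,:,::-1]
a=cv2.resize(w,(480,360)); b=cv2.resize(c[140:260,180:320],(315,270),interpolation=2)
b=cv2.copyMakeBorder(b,0,90,0,0,cv2.BORDER_CONSTANT); cv2.imwrite("pics/w4.png",np.hstack([a,b]))
E
```

```text
time: 9.65
ee_pos: [0.6053, 0.2209, 0.0861]
eef_rot: [0.124, 0.992, -0.0, -0.0]
ft_force: [-0.4, 0.1, -0.1]
width: 0.0503
grip_force: 0.0
time: 10.9
ee_pos: [0.6051, 0.2207, 0.2174]
eef_rot: [0.124, 0.992, -0.0, -0.001]
ft_force: [0.1, 0.3, 0.6]
width: 0.052
grip_force: 0.0
```

View pics/w4.png

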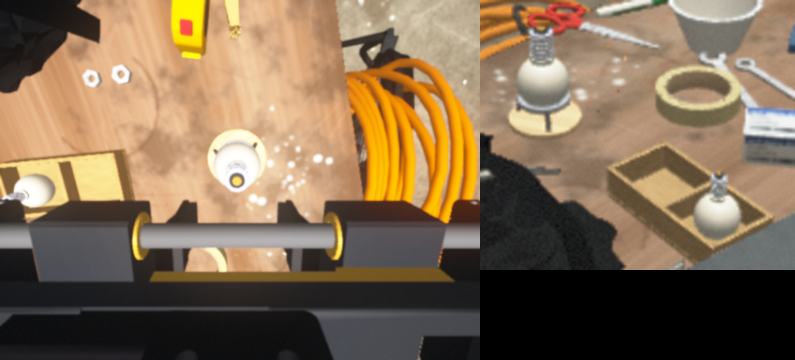

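The bulb stands upright in the ring at wrist (238,165), the small bulb is still in its cell, and the gripper is clear of everything.

```bash
python3 -c "
from bench import r
print(r.close_job())"
```

```text
the job is handed in; nothing more can be done
None
```

The large bulb stands cap up in the ring stand, set down before release, with the small bulb left in its tray cell; I handed the job in at about 11 s, and no verdict was returned.

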